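# Rake engraving blanks under the height bar to the sprung fence

### The arm

A 7-joint arm with a two-finger parallel gripper is mounted at the origin on the work surface. World frame = base frame: x ahead of the robot, y to its left, z up, the work surface at z = 0. Lengths are in mm, angles in rad, forces in N, time in s.
With the tool pointing down it reaches from about 400 to 875 mm from the base axis. Payload 4.4 kg.
Tool frame: the origin (TCP) lies on the centre line of the jaws, within the pads' length; the fingertips stand 25 mm ahead of it and the grasp point (between the pads) lies 6 mm ahead of it; z points along the fingers, x is the direction in which the jaws open and shut, and the axes are right-handed (so a half turn about z gives the same grasp; the last joint's range is limited). The gripper opens to 85 mm and grips with 20 to 120 N. Pads are 22 mm wide; open, the fingers measure 114 mm over their backs; the gripper's body (76 mm by 85 mm) begins 54 mm behind the grasp point. The pads swing forward as they close: fully open they stand 13 mm farther back than shut.
Start: joints at [-0.066, 0.628, 0.038, 1.517, -0.027, 0.996, -0.02], TCP at [650.013, 0.026, 256.313] pointing down, gripper open.
Joint ranges: [-3.06, 3.06], [-0.37, 2.12], [-1.25, 1.32], [0.18, 2.47], [-1.1, 4.24], [0.23, 1.98], [-2.94, 2.94]. Speed limits (rad/s): [2.57, 2.57, 3.14, 3.14, 3.14, 3.14, 3.14].

### API

Orientations are given as [roll, pitch, yaw] about the fixed x, y, z axes, in that order (R = Rz(yaw) Ry(pitch) Rx(roll)).
In Python, from cell import ctrl, cams gives the robot as it stands. The module is installed in compiled form; this text tells all that it offers.
- The arm moves only by the tool step_arm, never from a script. Its arguments are lists of equal length, an entry for each row: "linear": the shift along the tool's x, y, z in mm, a list of three; "yaw": the turn about the tool's z in rad; "gripper": the opening, from -1 (shut) to 1 (fully open). A call has 1 to 8 rows; each row is the pose to reach, as a shift and turn from the pose commanded when the call began, along the tool's axes at that moment; what a row does not reach only later rows make up. A row lasts 1/12 s, in which the tool goes at most 41.7 mm and 7.16 degrees, less where a joint would pass 70% of its speed; a pose out of reach is approached as far as the arm can. A call with a gripper value outside its range is refused whole. The fingers move at their own pace and stop on an object; the grip force is fixed at half the most. Time passes only in rows, so rows that repeat a pose let the fingers close. It gives the time, the measured TCP pose, the force and the opening at its end, in the units of the state.
- ctrl.read_state(): the state, without advancing time (a new reading comes with each control period).
- cams.get_image(name): name is "scene" or "side" or "wrist"; returns a dict with "frame" (400x640x3 uint8, red, green, blue), "depth" (400x640 float32, mm along the optical axis (not along the pixel's ray), 0 where there is no reading), "intrinsics" (3x3 intrinsics, pixels), "cam_to_world" (4x4, takes a point from camera to world coordinates). Camera axes: x right, y down, z forward; pixel columns grow to the right and rows downward; lengths in mm; the calibration is good to about 2 mm. The wrist camera is an equidistant fisheye: a pixel r from the principal point sees the ray r / f radians off the axis. A picture is of the moment at which its call begins.
- ctrl.finish_job(): hands the job in, once; it reports no verdict.
Trained networks look in the newest picture that a camera, given by its name, has taken for a name from the list of things; names that differ only in an ending like _2 or _b are one class to them, and where a whole thing is asked for, a point or a joint stands for the part that bears it (a point fixed in the world has none). Each returns a list of dicts, best first, with "conf" (0 to 1); they miss things now and then, are a little off and sometimes report something else, mostly with a low value. They report only what shows in the picture. A call takes as long as a camera call.
- cams.regions_of(camera, name): "pixels" (400x640 bool, what is visible of it) and "pixel" ([column, row] in pixels, amid what is visible of it).
The state is a dict: "clock": time; "qpos": joint angles; "qd": joint speeds; "tau": joint torques, N m; "eef_pos": TCP position; "tool_rot": TCP orientation; "force": force on the tool from outside, world axes, zero at the start; "torque": the same for the moment, N m; "width": finger opening in mm.
Only numpy, scipy, OpenCV 4.12 (cv2) and the standard library are available. Lean on these libraries where they do the work, as an engineer would, in place of code of your own. Each camera call takes 0.05 s, during which the arm holds its last target.

### The job

Pick up the straightedge by its leaning handle, set its edge down on the engraver bed on the far side of the four brass blanks from the low height bar and push them together as one row under the bar until they press squarely on the sprung fence and it gives a few millimetres, without driving it to the end of its 10 mm travel. Then ease the straightedge back out so that the row stays resting against the fence, and leave it lying flat and released, clear of the bar. Move the blanks only with the straightedge, do not knock the gantry, and leave the other things where they are.

Things in the scene. Friction and masses are not known exactly. Their poses are not given: they have to be found in the camera images.
- bed: Fixed steel loading plate of a small engraver, 290 x 250 mm, top 8 mm above the bench. Origin at bench level under the middle of the fence's resting face; x is the pushing direction, towards the robot (so its yaw is about pi), y along the fence, z up. The plate spans x = -230 to +60 mm, y = -125 to +125 mm.
- gantry: Grey fixed gantry on the bed, same origin and axes. Beam at x = -77 to -42, z = 90 to 124 mm, full bed width: an upright gripper holding the straightedge strikes it before the row is home; leaned away from the beam some 35 degrees (its body out over +world x, fingers pointing down and towards the robot) it stays clear. Posts at |y| = 102 to 122, x = -77 to -34 mm, below the beam; a 30 mm high motor block stands on its +y end.
- bar_mid (a point): Middle of the underside of the gantry's steel height bar, 18 mm above the bed top, at bed x = -40 mm; the bar is 12 mm deep (x), 14 mm high and spans post to post. Axes as the bed.
- fence_face (a point): Middle of the front face of the aluminium fence, 160 mm wide, from 1 to 16 mm above the bed top; axes as the bed; the point moves with the fence, 16.5 mm above the bench.
- fence (a joint): How far the sprung fence has been pushed back, in m: 0 at rest, 0.010 at the end of its travel. It begins to give at 4.2 N, then stiffens by 0.6 N per mm, damped by 60 N per m/s; it springs back when let go.
- disc_a: solid brass, round, 22 mm diameter, 14 mm high, standing flat on the bed; origin at the centre of its underside, z up; its yaw means nothing. Mass 30 to 100 g.
- disc_b: solid brass, round, 22 mm diameter, 14 mm high, standing flat on the bed; origin at the centre of its underside, z up; its yaw means nothing. Mass 30 to 100 g.
- square: solid brass, 22 x 22 mm, 14 mm high, standing flat on the bed; origin at the centre of its underside, z up; x and y square to its sides; at the start turned up to 0.3 rad from the bed. Mass 30 to 100 g.
- oblong: solid brass, 22 mm along its x, 28 mm along its y, 14 mm high, standing flat on the bed; origin at the centre of its underside, z up; at the start turned up to 0.3 rad from the bed; to be home its 22 mm depth lies across the fence. Mass 30 to 100 g.
- straightedge_grip (a point): Grasp point in the middle of the straightedge's wooden handle: a flat fin 14 mm thick (y), 26 mm wide, leaning back 35 degrees from vertical (top towards -x), going on 22 mm above this point along its lean. Axes: x forwards, square to the edge; y along the edge; z up. The front edge is 74.1 mm ahead (+x), the underside 40.4 mm below.
- straightedge_edge (a point): Middle of the straightedge's front edge, 5 mm above its underside; same axes. The steel edge bar is 130 mm long (y), 14 mm deep, 10 mm high; a neck 30 mm wide, 8 mm high runs back to 68 mm behind the front. Total 250 g; lies flat on the bench left or right of the bed, its front towards the robot.
- bench_block: bystander: loose steel block 70 x 70 x 22 mm on the bench; origin under its centre
- collet_nut: bystander: loose dark steel ring 22 mm diameter, 12 mm high, on the bed beside the blanks; origin under its centre
- setting_pin: bystander: loose steel pin 18 mm diameter, 26 mm high, standing on the bed beside the blanks; origin under its centre
- tub: bystander: open clear tub, 84 mm across, 55 mm high; origin under its centre
- oil: bystander: amber bottle, 44 mm across, 110 mm high; origin under its centre
- hammer: bystander: hammer, 200 mm long, lying beyond the bed as seen from the robot
- wax_block: bystander: loose brown block 50 x 90 x 30 mm on the bench; origin under its centre

How it is judged:
By the outcome, as a careful person would: the job done as asked, in the order asked, and still so for the second after the job is handed in, with the robot touching nothing.
It also fails if it takes over 58 s, if anything falls off the work surface, if the arm or the gripper's body presses on something with over 40 N, if the wrist force passes 120 N, or if a joint passes its speed limit or range.

## Working session

There is one attempt and no reset: what is moved stays moved. The work goes in short steps, Python scripts to look and compute and a tool call to move; the robot and the scene stay as the last step left them, time stands still between calls to the robot, and variables do not carry over. Pictures are saved under pics/ and viewed, and the job is handed in when it is done.

Besides the shell and the picture viewer there is one more tool, called after "Request:" as name(argument=value, ...) on one line, values as JSON. step_arm: Moves the arm, as the interface text tells. Its arguments: {"type":"object","properties":{"linear":{"type":"array"},"yaw":{"type":"array"},"gripper":{"type":"array"}},"required":["linear","yaw","gripper"]}

```bash
mkdir -p pics; python3 - <<'E'
from cell import ctrl,cams
import cv2
s=ctrl.read_state();print({k:s[k] for k in ('clock','eef_pos','tool_rot','width','force')})
for n in("scene","side","wrist"):
    i=cams.get_image(n);cv2.imwrite(f"pics/{n}0.png",i["frame"][:,:,::-1]);print(n,i["intrinsics"].tolist(),i["cam_to_world"].round(3).tolist())
E
```

```text
{'clock': 0.0, 'eef_pos': array([6.49419360e+02, 8.58986329e-03, 2.55405237e+02]), 'tool_rot': array([ 3.14154776e+00,  1.89585440e-03, -2.30497071e-05]), 'width': 85.31990278961833, 'force': array([ 0.21028197, -0.25920729, -0.53810502])}
scene [[469.6376089873234, 0.0, 314.9981674606163], [0.0, 469.6376089873234, 194.51658282540018], [0.0, 0.0, 1.0]] [[0.239, 0.593, -0.769, 1483.196], [0.971, -0.141, 0.193, -282.628], [0.007, -0.793, -0.61, 798.444], [0.0, 0.0, 0.0, 1.0]]
side [[462.9150772700522, 0.0, 322.6321499156256], [0.0, 462.9150772700522, 200.162933025818], [0.0, 0.0, 1.0]] [[-0.988, -0.09, 0.129, 389.184], [-0.157, 0.592, -0.79, 1132.4], [-0.006, -0.801, -0.599, 941.362], [0.0, 0.0, 0.0, 1.0]]
wrist [[309.70691628693146, 0.0, 316.66178431692725], [0.0, 309.70691628693146, 202.00834432994924], [0.0, 0.0, 1.0]] [[1.0, -0.0, -0.002, 649.969], [-0.001, -0.952, -0.305, 78.019], [-0.002, 0.305, -0.952, 372.718], [0.0, 0.0, 0.0, 1.0]]
```

View pics/scene0.png

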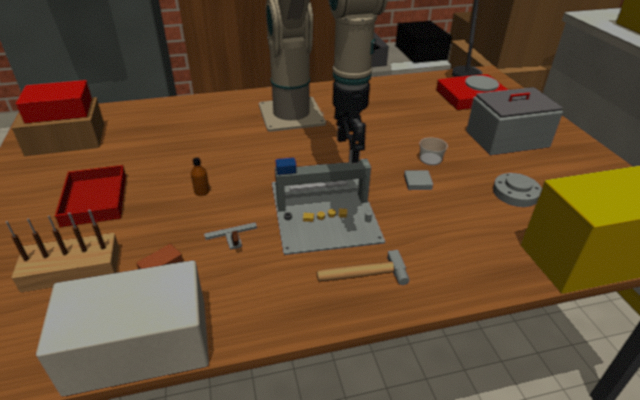

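View pics/side0.png

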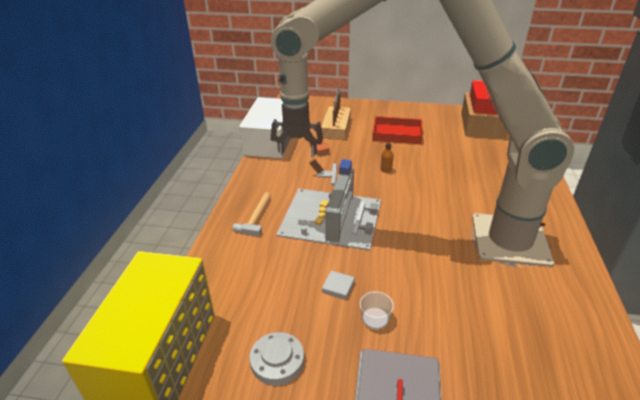

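View pics/wrist0.png

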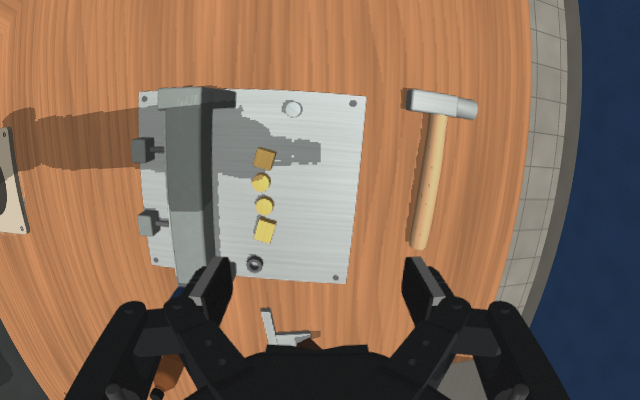

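```bash
cat > h.py <<'E'
from cell import ctrl,cams
import numpy as np,cv2
def rays(n,u,v,K):
    x=(u-K[0,2])/K[0,0];y=(v-K[1,2])/K[1,1]
    if n!="wrist": return np.stack([x,y,np.ones_like(x)],-1)
    r=np.hypot(x,y)+1e-9
    t=np.tan(np.minimum(r,1.45))/r
    return np.stack([x*t,y*t,np.ones_like(x)],-1)
def cloud(n,i):
    v,u=np.mgrid[0:400,0:640].astype(float)
    P=rays(n,u,v,i["intrinsics"])*i["depth"][...,None]
    T=i["cam_to_world"];P=P@T[:3,:3].T+T[:3,3];P[i["depth"]<=0]=np.nan
    return P
def proj(n,i,P):
    T=i["cam_to_world"];q=(P-T[:3,3])@T[:3,:3];K=i["intrinsics"]
    if n!="wrist": return np.stack([K[0,0]*q[...,0]/q[...,2]+K[0,2],K[1,1]*q[...,1]/q[...,2]+K[1,2]],-1)
    r=np.hypot(q[...,0],q[...,1])+1e-9;t=np.arctan2(r,q[...,2])/r
    return np.stack([K[0,0]*q[...,0]*t+K[0,2],K[1,1]*q[...,1]*t+K[1,2]],-1)
def ortho(n,i,x0,x1,y0,y1,z,s,fn):
    # cols: world x right; rows: world y up
    X,Y=np.meshgrid(np.arange(x0,x1,1/s),np.arange(y1,y0,-1/s))
    p=proj(n,i,np.stack([X,Y,np.full_like(X,z)],-1)).astype(np.float32)
    o=cv2.remap(i["frame"],p[...,0],p[...,1],cv2.INTER_CUBIC)
    for g in range(int(np.ceil(x0/50)*50),int(x1),50): cv2.putText(o,str(g),(int((g-x0)*s),10),0,.35,(255,0,0));o[::4,int((g-x0)*s)]=(255,0,0)
    for g in range(int(np.ceil(y0/50)*50),int(y1),50): cv2.putText(o,str(g),(0,int((y1-g)*s)),0,.35,(255,0,0));o[int((y1-g)*s),::4]=(255,0,0)
    cv2.imwrite(fn,o[:,:,::-1])
def state():
    s=ctrl.read_state();print("t",round(s["clock"],2),"pos",s["eef_pos"].round(1),"rot",s["tool_rot"].round(3),"w",round(s["width"],1),"F",s["force"].round(1),"q",np.round(s["qpos"],2))
    return s
E
python3 - <<'E'
from h import *
for n in("wrist","side","scene"):
    i=cams.get_image(n);C=cloud(n,i)
    np.savez(f"{n}0.npz",frame=i["frame"],depth=i["depth"],K=i["intrinsics"],T=i["cam_to_world"])
    if n=="wrist": ortho(n,i,400,740,-170,150,8,2.2,"pics/ortho0.png")
    for nm in("bed","gantry","fence","disc_a","square","oblong","straightedge_grip","straightedge_edge","collet_nut","setting_pin","oil","bench_block","tub","wax_block","hammer"):
        try:
            for r in cams.regions_of(n,nm)[:2]:
                m=r["pixels"];Q=C[m];Q=Q[~np.isnan(Q[:,0])]
                print(n,nm,round(r["conf"],2),np.round(r["pixel"]),m.sum(),"med",np.median(Q,0).round(0) if len(Q) else None,"p2/98",np.percentile(Q,[3,97],axis=0).round(0).tolist() if len(Q) else None)
        except Exception as e: print(n,nm,e)
print(ctrl.read_state()["clock"])
E
```

```text
wrist bed 0.87 [245. 180.] 38861 med [561.   0.   8.] p2/98 [[422.0, -137.0, 6.0], [691.0, 94.0, 124.0]]
wrist bed 0.55 [295. 107.] 213 med [624.  75.  34.] p2/98 [[616.0, 66.0, 23.0], [632.0, 82.0, 35.0]]
wrist gantry 0.86 [190. 172.] 9132 med [537.  25. 123.] p2/98 [[511.0, -80.0, 60.0], [554.0, 96.0, 125.0]]
wrist disc_a 0.61 [267. 203.] 288 med [586. -39.  21.] p2/98 [[575.0, -50.0, 8.0], [595.0, -30.0, 23.0]]
wrist square 0.94 [263. 158.] 407 med [588.  18.  21.] p2/98 [[576.0, 5.0, 8.0], [599.0, 30.0, 23.0]]
wrist square 0.42 [260. 265.] 204 med [ 567. -121.   18.] p2/98 [[558.0, -132.0, 9.0], [576.0, -114.0, 21.0]]
wrist oblong 0.78 [265. 231.] 412 med [584. -71.  21.] p2/98 [[572.0, -86.0, 11.0], [596.0, -58.0, 23.0]]
wrist oblong 0.36 [430. 141.] 4102 med [786.  39.  24.] p2/98 [[758.0, -87.0, 12.0], [834.0, 97.0, 26.0]]
wrist straightedge_grip 0.72 [283. 336.] 1002 med [ 598. -258.    8.] p2/98 [[569.0, -276.0, -0.0], [645.0, -209.0, 32.0]]
wrist straightedge_edge 0.59 [284. 335.] 972 med [ 597. -258.    8.] p2/98 [[569.0, -276.0, -0.0], [644.0, -208.0, 31.0]]
wrist setting
[... 3716 characters left out ...]
 p2/98 [[459.0, 231.0, 4.0], [531.0, 299.0, 25.0]]
scene bench_block 0.52 [228. 235.] 493 med [ 589. -272.   10.] p2/98 [[571.0, -331.0, 2.0], [664.0, -219.0, 62.0]]
scene tub 0.85 [432. 148.] 649 med [392. 357.  36.] p2/98 [[346.0, 321.0, 4.0], [425.0, 396.0, 56.0]]
scene tub 0.69 [317. 177.] 2809 med [538. -37. 107.] p2/98 [[506.0, -144.0, 23.0], [554.0, 91.0, 154.0]]
scene wax_block 0.83 [160. 258.] 709 med [ 662. -434.   30.] p2/98 [[611.0, -486.0, 1.0], [686.0, -394.0, 33.0]]
scene hammer 0.72 [373. 271.] 1261 med [797.  23.  23.] p2/98 [[767.0, -94.0, 7.0], [843.0, 93.0, 28.0]]
scene hammer 0.57 [414. 182.] 500 med [505. 265.  21.] p2/98 [[460.0, 231.0, 4.0], [531.0, 299.0, 25.0]]
2.55
```

View ortho.

View pics/ortho0.png

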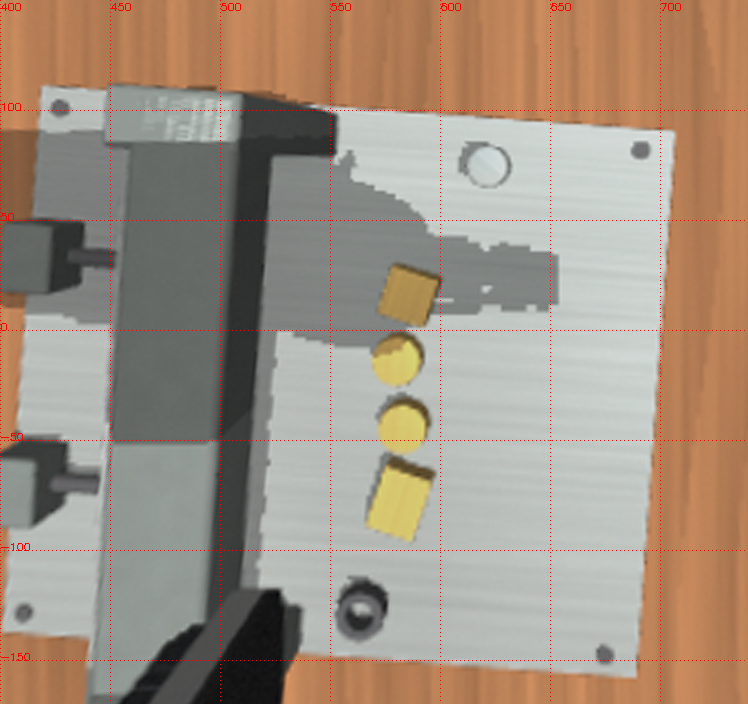

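```bash
cat >> h.py <<'E'
def load(n,fn):
    d=np.load(fn);return dict(frame=d["frame"],depth=d["depth"],intrinsics=d["K"],cam_to_world=d["T"])
E
python3 - <<'E'
from h import *
i=load("wrist","wrist0.npz");C=cloud("wrist",i);f=i["frame"].astype(int)
# brass tops: saturated yellow, height 18..25 
sat=(f[...,0]-f[...,2])
m=(sat>50)&(C[...,2]>17)&(C[...,2]<26)&(C[...,0]>540)&(C[...,0]<630)&(C[...,1]>-110)&(C[...,1]<50)
n,l,st,ce=cv2.connectedComponentsWithStats(m.astype(np.uint8))
for k in range(1,n):
    if st[k,4]<50: continue
    Q=C[l==k]; r=cv2.minAreaRect(Q[:,:2].astype(np.float32)); print("top",st[k,4],Q.mean(0).round(1),[np.round(a,1) for a in r])
# bed plate corners
m=(abs(C[...,2]-8)<2.5)&(sat<30)
Q=C[m];Q=Q[(Q[:,0]>380)&(Q[:,0]<720)&(abs(Q[:,1])<170)]
print("bed",cv2.minAreaRect(Q[:,:2].astype(np.float32)),np.percentile(Q,[.5,99.5],axis=0))
for n in("scene","side"):
    i=load(n,n+"0.npz");C=cloud(n,i)
    m=(C[...,2]>4)&(C[...,2]<80)&(C[...,0]>540)&(C[...,0]<690)&(C[...,1]>-350)&(C[...,1]<-170)
    for (u,v,w,h) in[]:pass
    Q=C[m];L=Q[Q[:,2]<16];H=Q[Q[:,2]>20]
    print(n,len(L),cv2.minAreaRect(L[:,:2].astype(np.float32)),"handle",len(H)); print(H[np.argsort(-H[:,2])][::max(1,len(H)//15)].round(0).tolist())
    c=proj(n,i,np.array([610,-270,20.]));u,v=c.astype(int)
    cv2.imwrite(f"pics/se_{n}.png",cv2.resize(i["frame"][v-45:v+45,u-60:u+60,::-1],None,fx=6,fy=6,interpolation=cv2.INTER_CUBIC))
E
```

```text
top 337 [587.8  18.   21.5] [array([587.5,  18. ]), array([21.3, 22.2]), np.float64(69.4)]
top 243 [582.8 -10.3  21.4] [array([582.6, -10.5]), array([20.1, 20.4]), np.float64(59.3)]
top 228 [585.6 -39.8  21.4] [array([585.6, -40. ]), array([19.8, 21. ]), np.float64(27.8)]
top 352 [583.7 -72.4  21.5] [array([583.4, -72.9]), array([28.6, 21.7]), np.float64(70.1)]
bed ((553.468017578125, -23.404312133789062), (249.43206787109375, 289.8168029785156), 85.9171371459961) [[ 410.14136939 -150.89536375    5.77718033]
 [ 701.34075121  101.25661794    9.68381797]]
scene 397 ((615.2548217773438, -261.1434326171875), (164.4857635498047, 142.77442932128906), 87.00611114501953) handle 101
[[649.0, -262.0, 67.0], [651.0, -273.0, 65.0], [649.0, -264.0, 63.0], [649.0, -269.0, 62.0], [653.0, -263.0, 61.0], [660.0, -273.0, 60.0], [655.0, -263.0, 59.0], [660.0, -273.0, 56.0], [661.0, -264.0, 55.0], [667.0, -265.0, 54.0], [668.0, -265.0, 52.0], [659.0, -273.0, 50.0], [664.0, -265.0, 46.0], [661.0, -272.0, 41.0], [658.0, -272.0, 36.0], [627.0, -277.0, 31.0], [649.0, -275.0, 25.0]]
side 142 ((627.0338134765625, -257.51373291015625), (118.37733459472656, 153.8671417236328), 1.3585206270217896) handle 99
[[648.0, -265.0, 64.0], [656.0, -267.0, 58.0], [646.0, -271.0, 56.0], [647.0, -255.0, 54.0], [638.0, -268.0, 50.0], [661.0, -254.0, 49.0], [640.0, -259.0, 47.0], [667.0, -266.0, 45.0], [651.0, -258.0, 42.0], [654.0, -256.0, 39.0], [639.0, -253.0, 38.0], [651.0, -259.0, 34.0], [640.0, -258.0, 31.0], [644.0, -261.0, 29.0], [640.0, -259.0, 26.0], [633.0, -258.0, 23.0], [623.0, -264.0, 20.0]]
```

```bash
cat >> h.py <<'E'
BC=np.array([468.7,-17.4]);BY=np.pi-0.0712
def w2b(p): 
    c,s=np.cos(BY),np.sin(BY);d=np.asarray(p)[...,:2]-BC
    return np.stack([d[...,0]*c+d[...,1]*s,-d[...,0]*s+d[...,1]*c],-1)
def b2w(p):
    c,s=np.cos(BY),np.sin(BY);p=np.asarray(p,float)
    return np.stack([BC[0]+p[...,0]*c-p[...,1]*s,BC[1]+p[...,0]*s+p[...,1]*c],-1)
E
python3 - <<'E'
from h import *
for n,p in dict(square=(587.5,18),da=(582.6,-10.4),db=(585.6,-40),obl=(583.4,-72.8),nut=(569,-123),pin=(624,75)).items(): print(n,w2b(p).round(1))
i=load("wrist","wrist0.npz");C=cloud("wrist",i)
H=C[(C[...,2]>110)&(C[...,2]<135)&(C[...,0]<560)&(C[...,1]<60)&(C[...,1]>-70)&(C[...,0]>490)];b=w2b(H)
print("beam x",np.percentile(b[:,0],[1,99]),np.median(H[:,2]))
i=load("scene","scene0.npz");C=cloud("scene",i)
F=C[(C[...,2]>21)&(C[...,2]<28)&(C[...,0]<480)&(C[...,0]>440)&(abs(C[...,1]+10)<90)];print("fence",np.percentile(w2b(F),[3,50,97],axis=0))
E
```

```text
square [-116.   -43.8]
da [-113.1  -15.1]
db [-118.2   14.2]
obl [-118.4   47.1]
nut [-107.6   98.2]
pin [-148.3 -103.2]
beam x [-77.63445177 -36.41297155] 123.38841296619572
fence [[ -2.62698777 -71.75405435]
 [  3.46975053   0.34593536]
 [ 12.10975567  77.47788925]]
```

Request:
step_arm(linear=[[-5,40,0],[-10,80,0],[-15,120,0],[-20,160,0],[-20,190,-5],[-20,215,-15],[-15,230,-25],[-15,240,-30]], yaw=[-0.12,-0.24,-0.36,-0.48,-0.6,-0.72,-0.84,-0.96], gripper=[1,1,1,1,1,1,1,1])

```text
clock: 3.22
eef_pos: [635.3, -243.8, 287.4]
tool_rot: [3.139, 0.001, 0.962]
force: [-0.6, 1.1, 0.1]
width: 85.1
```

View pics/se_scene.png

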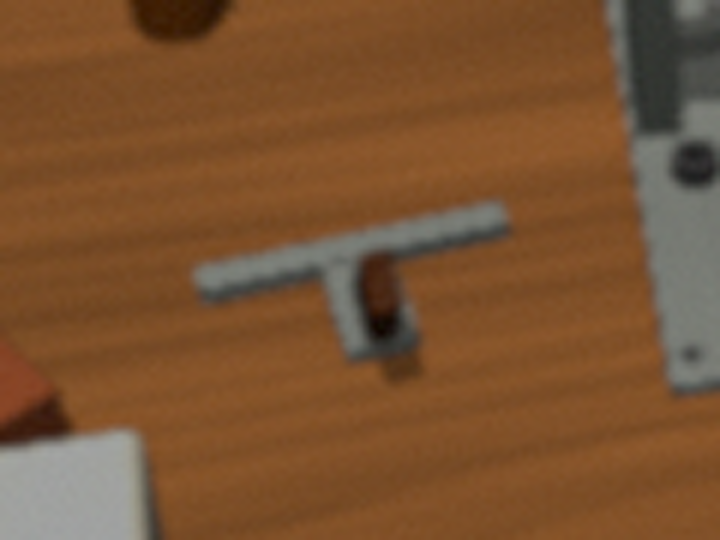

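Request:
step_arm(linear=[[-2,6,0],[-4,12,0],[-6,18,10],[-8,24,20],[-8,24,30],[-8,24,30]], yaw=[-0.12,-0.24,-0.36,-0.48,-0.6,-0.6], gripper=[1,1,1,1,1,1])

```text
clock: 3.72
eef_pos: [648.7, -260.7, 253.7]
tool_rot: [-3.138, -0.002, 1.562]
force: [-0.2, 1.3, -0.7]
width: 85.2
```

```bash
python3 - <<'E'
from h import *
s=state()
n="wrist";i=cams.get_image(n);np.savez(f"{n}1.npz",frame=i["frame"],depth=i["depth"],K=i["intrinsics"],T=i["cam_to_world"])
cv2.imwrite("pics/w1.png",i["frame"][:,:,::-1]);ortho(n,i,540,740,-360,-180,10,3.5,"pics/ortho1.png")
C=cloud(n,i);m=(C[...,2]>4)&(C[...,2]<14)&(C[...,0]>560)&(C[...,0]<590)&(C[...,1]>-350)&(C[...,1]<-180)
L=C[m];print(len(L),cv2.minAreaRect(L[:,:2].astype(np.float32)))
m=(C[...,2]>25)&(C[...,2]<80)&(C[...,0]>600)&(C[...,0]<690)&(C[...,1]>-300)&(C[...,1]<-230)
H=C[m];print(len(H),np.percentile(H,[1,50,99],axis=0).round(1))
for z in range(25,75,6):
    q=H[abs(H[:,2]-z)<3]
    if len(q)>3: print(z,len(q),np.percentile(q[:,:2],[2,98],axis=0).round(1).tolist())
E
```

```text
t 3.72 pos [ 648.7 -260.7  253.7] rot [-3.138e+00 -2.000e-03  1.562e+00] w 85.2 F [-0.2  1.3 -0.7] q [ 0.54  0.73 -0.37  1.35  0.27  1.11  1.69]
1418 ((581.4901733398438, -272.4017333984375), (19.943479537963867, 129.6211700439453), 5.643455505371094)
638 [[ 620.2 -274.4   25.9]
 [ 641.6 -266.5   53.1]
 [ 667.5 -257.6   64.8]]
25 33 [[619.2, -274.6], [622.8, -262.2]]
31 51 [[622.1, -274.5], [628.2, -261.2]]
37 65 [[625.0, -274.4], [645.6, -259.5]]
43 65 [[629.6, -273.1], [645.3, -259.5]]
49 83 [[634.2, -273.0], [667.9, -257.2]]
55 155 [[638.8, -272.8], [667.3, -258.3]]
61 158 [[642.9, -272.7], [658.8, -258.3]]
67 28 [[646.3, -271.6], [651.6, -260.4]]
```

View pics/w1.png

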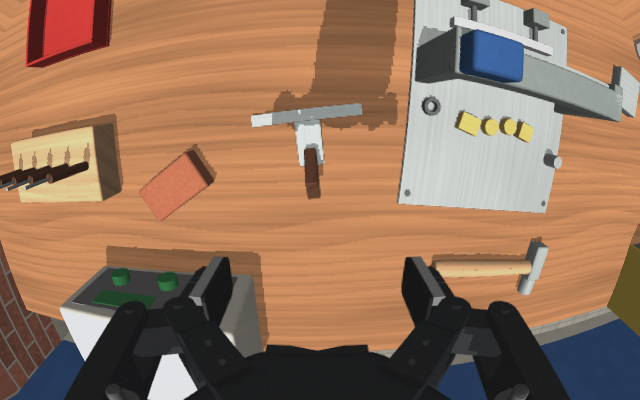

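View pics/ortho1.png

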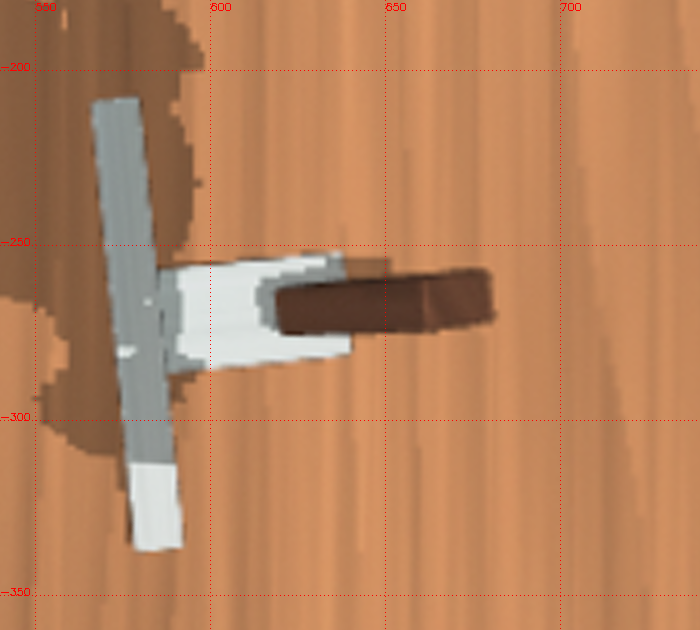

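Request:
step_arm(linear=[[-5,6,30],[-5,6,65],[-5,6,100],[-5,6,125],[-5,6,130],[-5,6,130]], yaw=[-0.1,-0.1,-0.1,-0.1,-0.1,-0.1], gripper=[1,1,1,1,1,1])

```text
clock: 4.27
eef_pos: [655.2, -264.9, 125.1]
tool_rot: [-3.139, -0.001, 1.658]
force: [0.4, 0.0, 0.6]
width: 85.7
```

```bash
python3 - <<'E'
from h import *
s=state()
n="wrist";i=cams.get_image(n)
cv2.imwrite("pics/w2.png",i["frame"][:,:,::-1]);ortho(n,i,540,740,-360,-180,10,3.5,"pics/ortho2.png")
C=cloud(n,i)
m=(C[...,2]>25)&(C[...,2]<80)&(C[...,0]>600)&(C[...,0]<690)&(C[...,1]>-300)&(C[...,1]<-230)
H=C[m];print(len(H))
for z in range(25,75,6):
    q=H[abs(H[:,2]-z)<3]
    if len(q)>3: print(z,len(q),np.percentile(q[:,:2],[2,98],axis=0).round(1).tolist())
E
```

```text
t 4.27 pos [ 655.2 -264.9  125.1] rot [-3.139e+00 -1.000e-03  1.658e+00] w 85.7 F [0.4 0.  0.6] q [ 0.53  0.88 -0.35  1.44  0.35  0.9   1.73]
1635
25 74 [[619.1, -275.4], [624.2, -262.1]]
31 152 [[621.5, -275.1], [627.0, -261.2]]
37 178 [[625.3, -274.6], [631.5, -261.0]]
43 169 [[629.5, -274.0], [635.1, -260.9]]
49 216 [[633.9, -273.6], [667.3, -258.5]]
55 362 [[638.8, -273.0], [666.4, -258.2]]
61 397 [[642.5, -272.3], [658.5, -259.1]]
67 87 [[645.9, -272.0], [650.3, -260.0]]
```

View pics/w2.png

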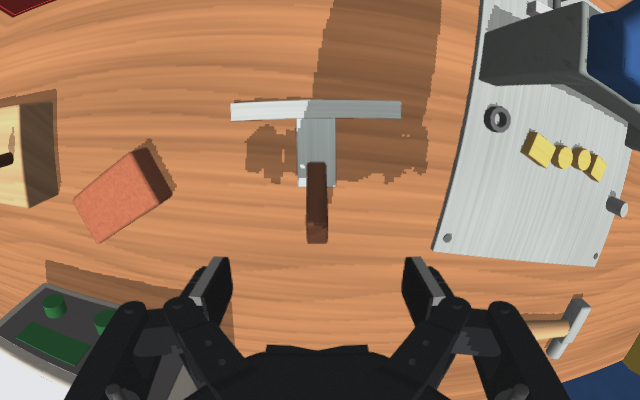

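View pics/ortho2.png

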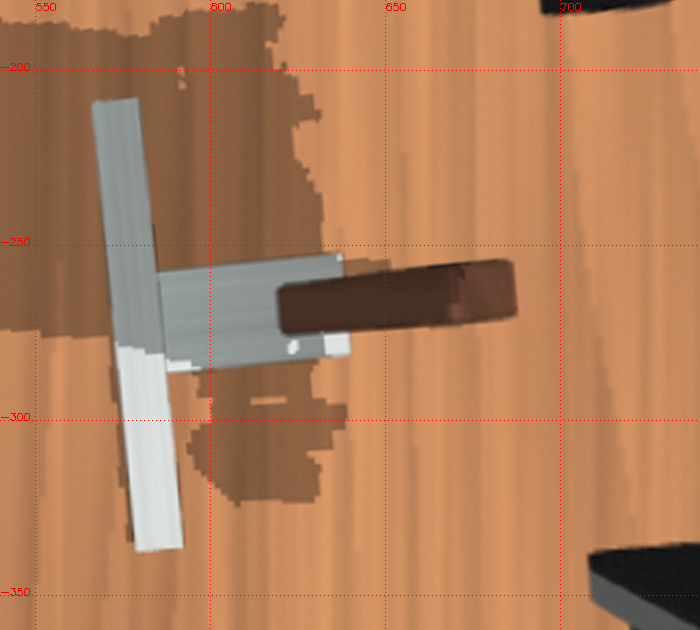

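Request:
step_arm(linear=[[-0.5,0,25],[-0.5,0,45],[-0.5,0,52],[-0.5,0,52]], yaw=[0,0,0,0], gripper=[1,1,1,1])

```text
clock: 4.65
eef_pos: [656.2, -265.8, 74.7]
tool_rot: [-3.141, 0.0, 1.659]
force: [-0.6, -0.9, -0.0]
width: 85.4
```

Request:
step_arm(linear=[[0,0,0],[0,0,0],[0,0,0],[0,0,0],[0,0,0],[0,0,0],[0,0,0],[0,0,0]], yaw=[0,0,0,0,0,0,0,0], gripper=[-1,-1,-1,-1,-1,-1,-1,-1])

```text
clock: 5.32
eef_pos: [656.6, -265.9, 75.1]
tool_rot: [3.14, 0.0, 1.66]
force: [-0.5, 0.1, 4.3]
width: 12.2
```

```bash
python3 - <<'E'
from h import *
s=state()
n="wrist";i=cams.get_image(n);cv2.imwrite("pics/w3.png",i["frame"][:,:,::-1])
n="side";i=cams.get_image(n);cv2.imwrite("pics/s3.png",cv2.resize(i["frame"][110:230,240:400,::-1],None,fx=5,fy=5,interpolation=cv2.INTER_CUBIC))
E
```

```text
t 5.32 pos [ 656.6 -265.9   75.1] rot [3.14 0.   1.66] w 12.2 F [-0.5  0.1  4.3] q [ 0.52  0.94 -0.34  1.46  0.37  0.81  1.72]
```

View pics/w3.png

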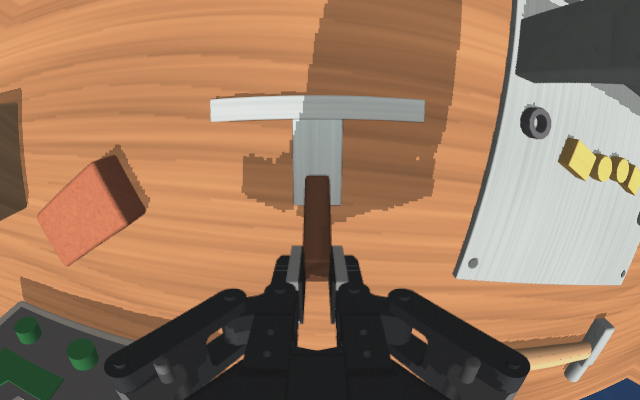

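View pics/s3.png

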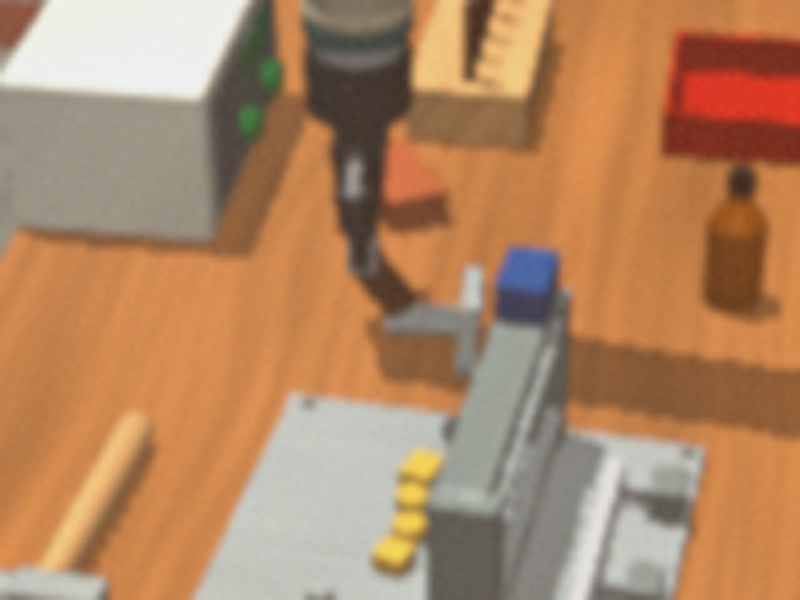

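Request:
step_arm(linear=[[0,0,-8],[0,0,-18],[0,0,-30],[0,0,-42],[0,0,-55],[0,0,-60],[0,0,-60]], yaw=[0,0,0,0,0,0,0], gripper=[-1,-1,-1,-1,-1,-1,-1])

```text
clock: 6.0
eef_pos: [657.4, -266.3, 136.9]
tool_rot: [3.138, 0.002, 1.66]
force: [0.1, 0.1, -2.2]
width: 12.0
```

```bash
cat >> h.py <<'E'
def se_pose(i,s,n="wrist"):
    """edge bar in tool-aligned horizontal frame: fwd=-tool y"""
    C=cloud(n,i);yw=s["tool_rot"][2];f=np.array([-np.sin(yw),np.cos(yw)]);l=np.array([np.cos(yw),np.sin(yw)])
    d=C[...,:2]-s["eef_pos"][:2];F=d@f;L=d@l;h=C[...,2]-s["eef_pos"][2]
    m=(F>62)&(F<100)&(abs(L)<75)&(h<-50)&(h>-90)
    return C,F,L,h,m
E
python3 - <<'E'
from h import *
s=state()
n="wrist";i=cams.get_image(n);cv2.imwrite("pics/w4.png",i["frame"][:,:,::-1])
C,F,L,h,m=se_pose(i,s)
r=cv2.minAreaRect(np.stack([F[m],L[m]],-1).astype(np.float32));print(m.sum(),r,np.percentile(h[m],[2,50,98]))
A=np.stack([F[m],L[m],np.ones(m.sum())],-1);print(np.linalg.lstsq(A,h[m],rcond=None)[0])
mm=(F>30)&(F<60)&(abs(L)<12)&(h<-45)&(h>-95);print("neck h by F",[(a,np.median(h[mm&(abs(F-a)<4)]).round(1)) for a in(35,45,55)])
E
```

```text
t 6.0 pos [ 657.4 -266.3  136.9] rot [3.138e+00 2.000e-03 1.660e+00] w 12.0 F [ 0.1  0.1 -2.2] q [ 0.54  0.86 -0.36  1.43  0.35  0.91  1.74]
5569 ((72.85252380371094, -0.277191162109375), (21.677425384521484, 130.1965789794922), 0.016750527545809746) [-68.92722387 -66.46629969 -65.01945018]
[ 7.43668377e-02 -5.09760137e-04 -7.21958831e+01]
neck h by F [(35, np.float64(-54.5)), (45, np.float64(-68.0)), (55, np.float64(-68.0))]
```

View pics/w4.png

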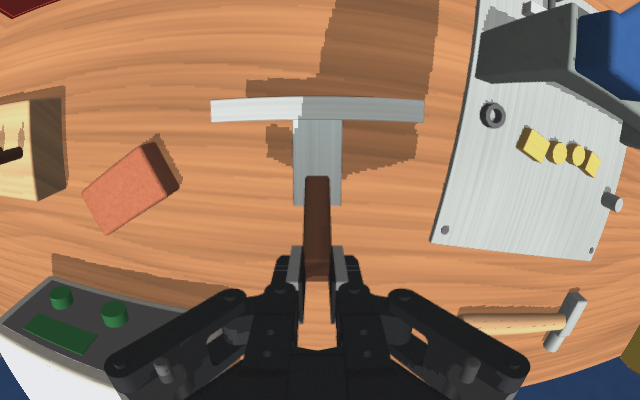

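Request:
step_arm(linear=[[15,8,0],[45,20,0],[80,32,0],[115,44,0],[150,54,0],[185,60,0],[212,60,0],[225,60,0]], yaw=[0.02,0.04,0.06,0.08,0.1,0.12,0.14,0.16], gripper=[-1,-1,-1,-1,-1,-1,-1,-1])

```text
clock: 6.72
eef_pos: [695.0, -29.1, 133.5]
tool_rot: [-3.14, -0.005, 1.505]
force: [0.3, 1.7, -2.0]
width: 12.2
```

Request:
step_arm(linear=[[0,0,0],[0,0,0]], yaw=[0,0], gripper=[-1,-1])

```text
clock: 6.88
eef_pos: [695.3, -35.4, 133.6]
tool_rot: [-3.14, 0.0, 1.503]
force: [0.6, 0.5, -2.9]
width: 12.2
```

```bash
python3 - <<'E'
from h import *
s=state();print("tcp bed",w2b(s["eef_pos"]))
n="wrist";i=cams.get_image(n);cv2.imwrite("pics/w5.png",i["frame"][:,:,::-1])
ortho(n,i,480,760,-170,120,22,2.2,"pics/ortho5.png")
C,F,L,h,m=se_pose(i,s)
r=cv2.minAreaRect(np.stack([F[m],L[m]],-1).astype(np.float32));print(m.sum(),r)
Q=C[m];print("edge bed",np.percentile(w2b(Q),[1,99],axis=0).round(1))
f=i["frame"].astype(int);sat=f[...,0]-f[...,2]
m=(sat>50)&(C[...,2]>17)&(C[...,2]<26)&(C[...,0]>540)&(C[...,0]<630)&(C[...,1]>-110)&(C[...,1]<50)
k,l,st,ce=cv2.connectedComponentsWithStats(m.astype(np.uint8))
for j in range(1,k):
    if st[j,4]>50:
        r=cv2.minAreaRect(w2b(C[l==j]).astype(np.float32));print([np.round(a,1) for a in r])
# bed fit: visible plate edges
m=(abs(C[...,2]-8)<2.5)&(sat<30)&(C[...,0]>380)&(C[...,0]<720)&(abs(C[...,1]+20)<150)
B=w2b(C[m]);print("bed",np.percentile(B,[.3,99.7],axis=0),cv2.minAreaRect(B.astype(np.float32)),np.median(C[m][:,2]))
E
```

```text
t 6.88 pos [695.3 -35.4 133.6] rot [-3.14   0.     1.503] w 12.2 F [ 0.6  0.5 -2.9] q [ 0.17  0.84 -0.29  1.47  0.29  0.87  1.29]
tcp bed [-227.32122857    1.8490641 ]
5569 ((73.02629852294922, -0.19484710693359375), (21.95001220703125, 130.02210998535156), 0.08650629222393036)
edge bed [[-164.3  -60.9]
 [-143.5   65.3]]
[array([-112.9,  -14.4]), array([20.5, 20.6]), np.float64(73.4)]
[array([-116.1,  -43. ]), array([21.8, 21.8]), np.float64(77.0)]
[array([-118.6,   47.6]), array([28.1, 21.9]), np.float64(75.1)]
[array([-117.9,   15. ]), array([20.4, 20.9]), np.float64(15.0)]
bed [[-229.08323618 -123.35447612]
 [ -56.83682002  123.72263594]] ((-141.00938415527344, 0.149261474609375), (249.60662841796875, 178.2272186279297), 89.92411804199219) 7.642536284714296
```

View pics/w5.png

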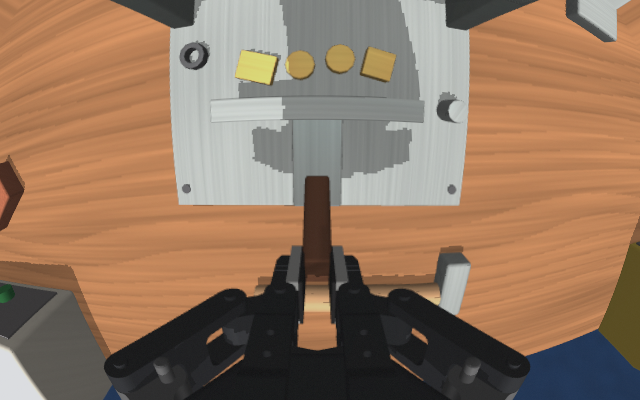

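View pics/ortho5.png

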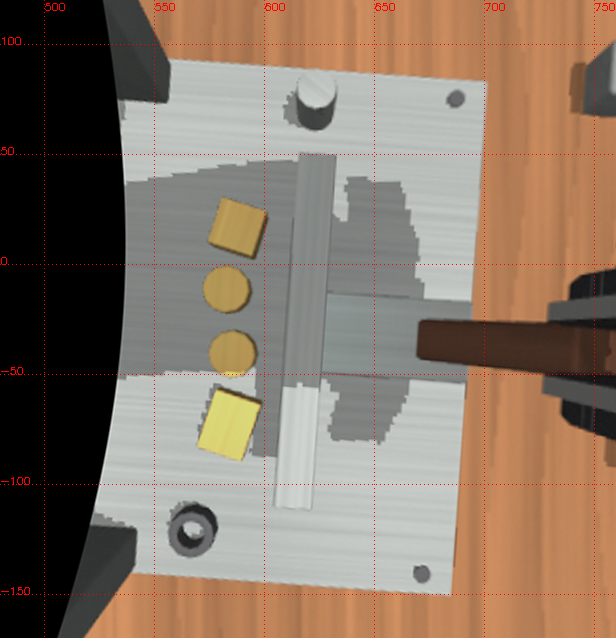

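Request:
step_arm(linear=[[0,0,15],[0,0,32],[0,0,42],[0,0,47],[0,0,48],[0,0,49],[0,0,49]], yaw=[0,0,0,0,0,0,0], gripper=[-1,-1,-1,-1,-1,-1,-1])

```text
clock: 7.52
eef_pos: [696.3, -36.8, 85.8]
tool_rot: [3.141, -0.0, 1.5]
force: [-1.1, 0.5, -2.3]
width: 12.4
```

Request:
step_arm(linear=[[0,0,0.5],[0,0,1.0],[0,0,1.5],[0,0,1.5]], yaw=[0,0,0,0], gripper=[-1,-1,-1,-1])

```text
clock: 7.85
eef_pos: [695.9, -36.4, 84.1]
tool_rot: [3.141, 0.0, 1.5]
force: [0.8, 1.3, -3.1]
width: 12.2
```

Request:
step_arm(linear=[[0,0,0.5],[0,0,1.0],[0,0,1.0]], yaw=[0,0,0], gripper=[-1,-1,-1])

```text
clock: 8.1
eef_pos: [696.2, -36.4, 83.1]
tool_rot: [3.141, -0.0, 1.5]
force: [0.7, -0.2, -0.4]
width: 12.2
```

```bash
python3 - <<'E'
from h import *
s=state();print("tcp bed",w2b(s["eef_pos"]),s["torque"])
E
```

```text
t 8.1 pos [696.2 -36.4  83.1] rot [ 3.141 -0.     1.5  ] w 12.2 F [ 0.7 -0.2 -0.4] q [ 0.16  0.91 -0.28  1.49  0.31  0.79  1.27]
tcp bed [-228.26540574    2.75161447] [ 0.004936   -0.08731803  0.03920574]
```

Request:
step_arm(linear=[[0,-2,0],[0,-5,0],[0,-8,0],[0,-11,0],[0,-14,0],[0,-17,0],[0,-20,0],[0,-23,0]], yaw=[0,0,0,0,0,0,0,0], gripper=[-1,-1,-1,-1,-1,-1,-1,-1])

```text
clock: 8.77
eef_pos: [673.2, -34.7, 83.2]
tool_rot: [3.14, -0.0, 1.5]
force: [2.4, -0.5, 0.6]
width: 12.2
```

Request:
step_arm(linear=[[0,-3,0],[0,-6,0],[0,-9,0],[0,-12,0],[0,-15,0],[0,-18,0],[0,-20,0],[0,-20,0]], yaw=[0,0,0,0,0,0,0,0], gripper=[-1,-1,-1,-1,-1,-1,-1,-1])

```text
clock: 9.43
eef_pos: [652.5, -33.3, 83.0]
tool_rot: [-3.141, 0.0, 1.5]
force: [2.0, -0.3, 4.3]
width: 12.0
```

```bash
python3 - <<'E'
from h import *
s=state();print("tcp bed",w2b(s["eef_pos"]),s["torque"])
n="wrist";i=cams.get_image(n);cv2.imwrite("pics/w6.png",i["frame"][:,:,::-1])
C,F,L,h,m=se_pose(i,s)
r=cv2.minAreaRect(np.stack([F[m],L[m]],-1).astype(np.float32));print(m.sum(),r,np.percentile(h[m],[2,50,98]))
E
```

```text
t 9.43 pos [652.5 -33.3  83. ] rot [-3.141  0.     1.5  ] w 12.0 F [ 2.  -0.3  4.3] q [ 0.16  0.85 -0.27  1.63  0.31  0.7   1.24]
tcp bed [-184.48365663    2.78991882] [ 0.00238082 -0.425608    0.04321703]
14418 ((80.99789428710938, 0.0095367431640625), (149.97882080078125, 37.99494552612305), 89.99616241455078) [-76.4159068  -65.73474158 -60.41983749]
```

View pics/w6.png

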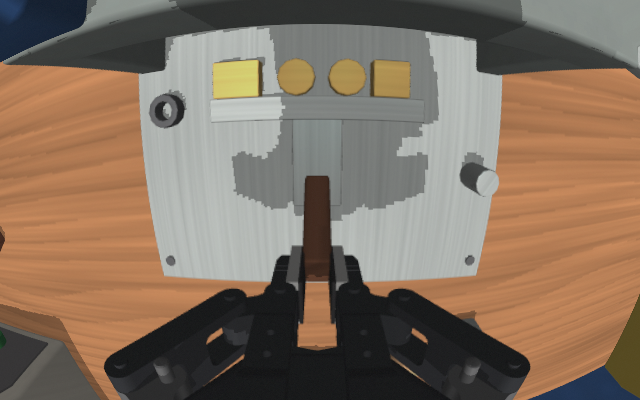

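Request:
step_arm(linear=[[0,-3,0],[0,-6,0],[0,-9,0],[0,-12,0],[0,-15,0],[0,-18,0],[0,-21,0],[0,-24,0]], yaw=[0,0,0,0,0,0,0,0], gripper=[-1,-1,-1,-1,-1,-1,-1,-1])

```text
clock: 10.15
eef_pos: [629.0, -31.6, 83.0]
tool_rot: [3.141, -0.0, 1.5]
force: [4.9, -0.2, 5.2]
width: 12.3
```

Request:
step_arm(linear=[[0,-3,0],[0,-6,0],[0,-9,0],[0,-12,0],[0,-15,0],[0,-18,0],[0,-20,0],[0,-20,0]], yaw=[0,0,0,0,0,0,0,0], gripper=[-1,-1,-1,-1,-1,-1,-1,-1])

```text
clock: 10.82
eef_pos: [608.5, -30.2, 83.0]
tool_rot: [-3.141, 0.0, 1.5]
force: [3.9, -0.3, 6.9]
width: 12.1
```

```bash
python3 - <<'E'
from h import *
s=state();print("tcp bed",w2b(s["eef_pos"]),s["torque"])
n="wrist";i=cams.get_image(n);cv2.imwrite("pics/w7.png",i["frame"][:,:,::-1])
n="scene";i=cams.get_image(n);cv2.imwrite("pics/s7.png",cv2.resize(i["frame"][130:260,240:400,::-1],None,fx=5,fy=4.6,interpolation=cv2.INTER_CUBIC))
E
```

```text
t 10.82 pos [608.5 -30.2  83. ] rot [-3.141  0.     1.5  ] w 12.1 F [ 3.9 -0.3  6.9] q [ 0.16  0.81 -0.26  1.76  0.32  0.62  1.21]
tcp bed [-140.38974766    2.80832366] [-0.01763362 -0.85248025 -0.01607439]
```

View pics/w7.png

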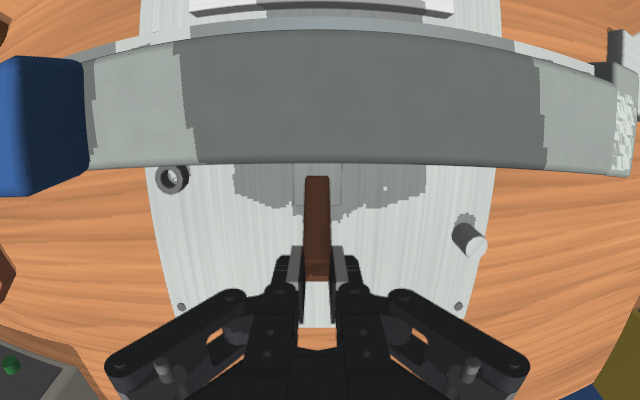

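View pics/s7.png

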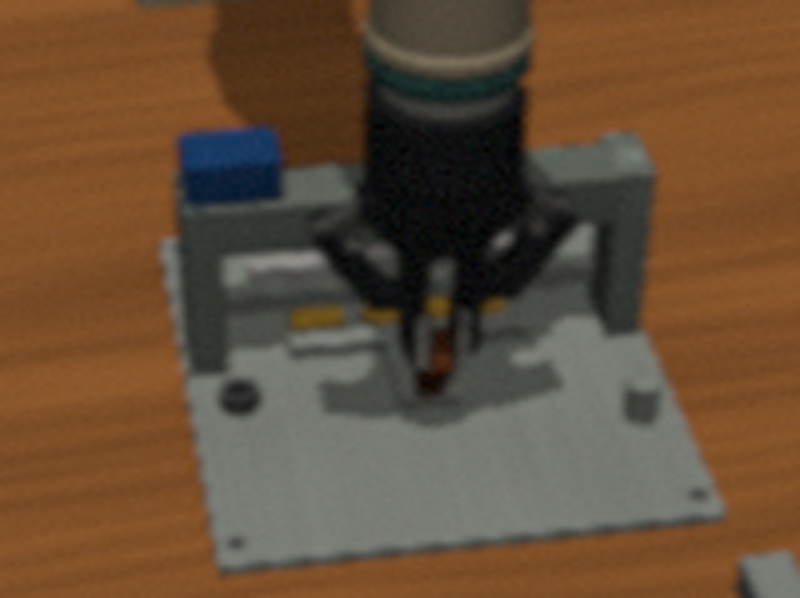

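Request:
step_arm(linear=[[0,-2,0],[0,-4,0],[0,-6,0],[0,-8,-0.2],[0,-10,-0.2],[0,-12,-0.2],[0,-14,-0.2],[0,-15,-0.2]], yaw=[0,0,0,0,0,0,0,0], gripper=[-1,-1,-1,-1,-1,-1,-1,-1])

```text
clock: 11.58
eef_pos: [593.7, -29.2, 83.0]
tool_rot: [-3.141, 0.0, 1.5]
force: [4.8, -0.2, 4.5]
width: 12.0
```

Request:
step_arm(linear=[[0,-2,0],[0,-4,0],[0,-6,0],[0,-8,0],[0,-10,0],[0,-12,0],[0,-14,0],[0,-14,0]], yaw=[0,0,0,0,0,0,0,0], gripper=[-1,-1,-1,-1,-1,-1,-1,-1])

```text
clock: 12.25
eef_pos: [579.4, -28.1, 83.0]
tool_rot: [-3.141, 0.0, 1.5]
force: [2.8, -0.9, 5.8]
width: 11.9
```

```bash
python3 - <<'E'
from h import *
s=state();print("tcp bed",w2b(s["eef_pos"]),s["torque"])
n="wrist";i=cams.get_image(n);cv2.imwrite("pics/w8.png",i["frame"][:,:,::-1]);np.savez("wrist8.npz",frame=i["frame"],depth=i["depth"],K=i["intrinsics"],T=i["cam_to_world"])
ortho(n,i,430,560,-130,90,22,3,"pics/ortho8.png")
n="side";i=cams.get_image(n);cv2.imwrite("pics/s8.png",cv2.resize(i["frame"][150:260,280:400,::-1],None,fx=6,fy=5.4,interpolation=cv2.INTER_CUBIC))
E
```

```text
t 12.25 pos [579.4 -28.1  83. ] rot [-3.141  0.     1.5  ] w 11.9 F [ 2.8 -0.9  5.8] q [ 0.16  0.78 -0.25  1.84  0.33  0.56  1.19]
tcp bed [-111.19466152    2.84138985] [-0.00483757 -0.73515734 -0.01436002]
```

View pics/w8.png

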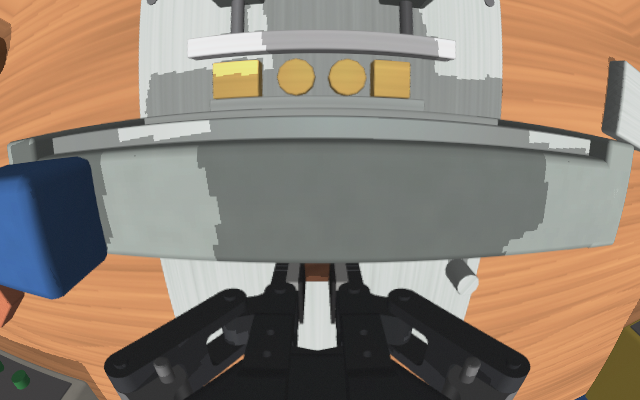

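View pics/s8.png

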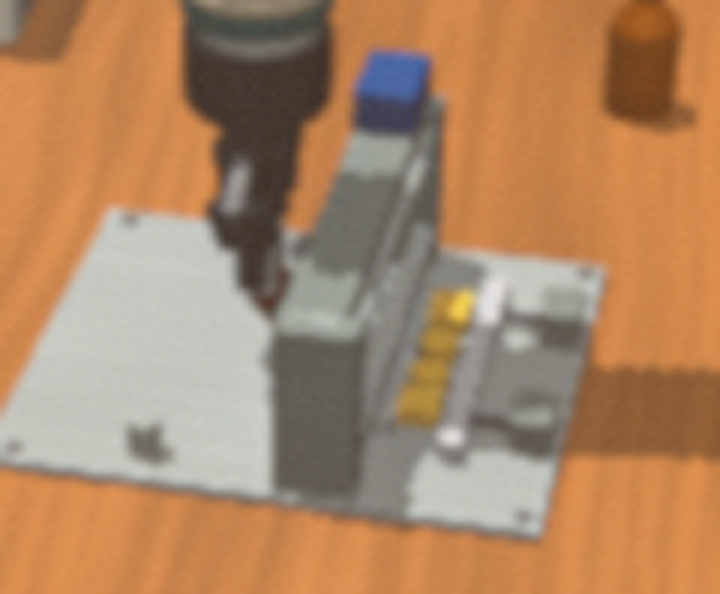

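View pics/ortho8.png

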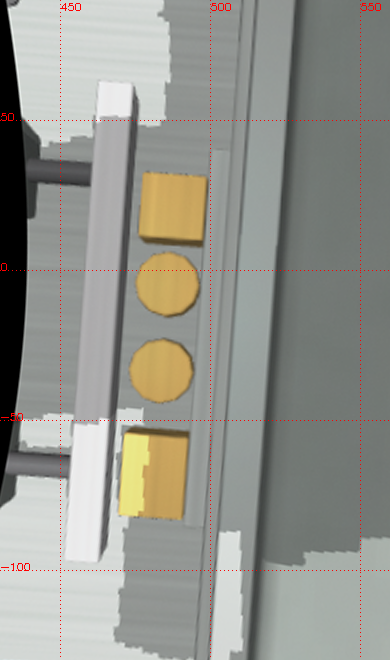

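Request:
step_arm(linear=[[0,-1,0],[0,-2,0],[0,-3,0],[0,-4,0],[0,-5,0],[0,-6,0],[0,-7,0],[0,-7,0]], yaw=[0,0,0,0,0,0,0,0], gripper=[-1,-1,-1,-1,-1,-1,-1,-1])

```text
clock: 13.02
eef_pos: [574.5, -27.8, 83.3]
tool_rot: [3.138, -0.0, 1.5]
force: [5.7, -0.5, 2.1]
width: 12.1
```

```bash
cat > f.py <<'E'
from h import *
def fence(i):
    C=cloud("wrist",i);b=w2b(C);m=(C[...,2]>20)&(C[...,2]<28)&(b[...,0]>-6)&(b[...,0]<28)&(abs(b[...,1])<76)
    q=b[m];
    for y0,y1 in((-76,-62),(-30,0),(0,30),(66,76)):
        k=q[(q[:,1]>y0)&(q[:,1]<y1)];print("fence x",y0,np.percentile(k[:,0],[3,50,97]).round(1))
E
python3 - <<'E'
from f import *
s=state();print("tcp bed",w2b(s["eef_pos"]),s["torque"])
fence(load("wrist","wrist8.npz"))
n="wrist";i=cams.get_image(n);fence(i);cv2.imwrite("pics/w9.png",i["frame"][:,:,::-1])
ortho(n,i,430,560,-130,90,22,3,"pics/ortho9.png")
E
```

```text
t 13.02 pos [574.5 -27.8  83.3] rot [ 3.138 -0.     1.5  ] w 12.1 F [ 5.7 -0.5  2.1] q [ 0.16  0.77 -0.25  1.86  0.33  0.55  1.19]
tcp bed [-106.22324656    2.80253216] [-0.14999582 -1.50850738  0.06067757]
fence x -76 [-0.3  5.3 11.5]
fence x -30 [-0.3  5.3 11.5]
fence x 0 [-0.3  5.4 11.6]
fence x 66 [-0.1  5.4 11.3]
fence x -76 [-0.1  5.5 11.2]
fence x -30 [-5.3  4.2 11.1]
fence x 0 [-5.2  4.4 11.3]
fence x 66 [-0.1  5.6 11.3]
```

View pics/ortho9.png

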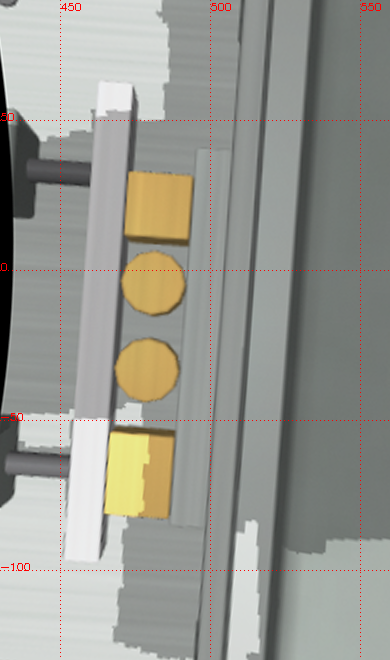

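Request:
step_arm(linear=[[0,-0.5,0],[0,-1,0],[0,-1.5,0],[0,-2,0],[0,-2,0],[0,-2,0]], yaw=[0,0,0,0,0,0], gripper=[-1,-1,-1,-1,-1,-1])

```text
clock: 13.57
eef_pos: [573.8, -27.7, 83.7]
tool_rot: [3.136, -0.001, 1.5]
force: [9.2, -1.7, 3.2]
width: 12.3
```

```bash
python3 - <<'E'
from f import *
s=state();print("tcp bed",w2b(s["eef_pos"]),s["torque"])
n="wrist";i=cams.get_image(n);fence(i);np.savez("wrist10.npz",frame=i["frame"],depth=i["depth"],K=i["intrinsics"],T=i["cam_to_world"]);cv2.imwrite("pics/w10.png",i["frame"][:,:,::-1])
n="side";i=cams.get_image(n);cv2.imwrite("pics/s10.png",cv2.resize(i["frame"][150:260,280:400,::-1],None,fx=6,fy=5.4,interpolation=cv2.INTER_CUBIC))
E
```

```text
t 13.57 pos [573.8 -27.7  83.7] rot [ 3.136e+00 -1.000e-03  1.500e+00] w 12.3 F [ 9.2 -1.7  3.2] q [ 0.16  0.77 -0.25  1.87  0.33  0.54  1.19]
tcp bed [-105.51723415    2.78586409] [-0.24480344 -1.92401871  0.06889894]
fence x -76 [ 0.2  5.9 11.8]
fence x -30 [-5.3  4.6 11.7]
fence x 0 [-5.3  4.8 11.8]
fence x 66 [ 0.4  6.1 12. ]
```

View pics/w10.png

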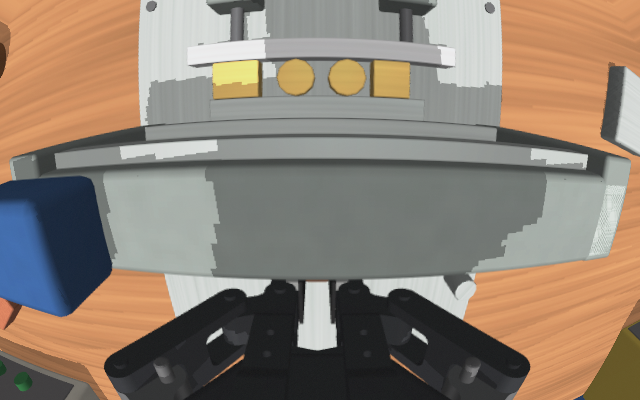

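View pics/s10.png

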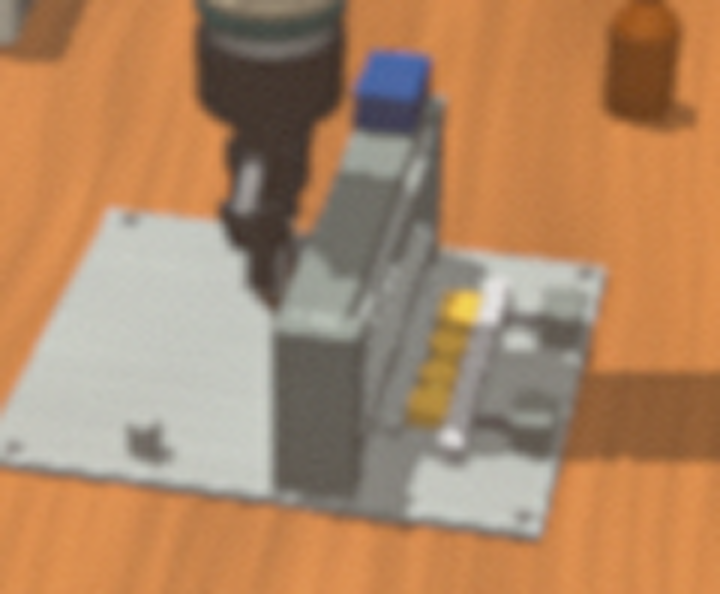

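```bash
python3 - <<'E'
from h import *
i=load("wrist","wrist10.npz");C=cloud("wrist",i);f=i["frame"].astype(int);b=w2b(C)
dark=f.max(-1)<70
for z in range(60,160,10):
    m=dark&(abs(C[...,2]-z)<5)&(b[...,0]<-78)&(b[...,0]>-180)&(abs(b[...,1])<100)
    v,u=np.nonzero(m)
    k=v>255
    if k.sum()>20: q=b[v[k],u[k]];print(z,k.sum(),np.percentile(q[:,0],[50,95,99.5]).round(1),np.percentile(q[:,1],[1,99]).round(0))
E
```

```text
90 175 [-101.3  -94.9  -94.3] [-16.  22.]
100 1312 [-96.8 -92.3 -91.7] [-29.  35.]
110 4245 [-94.4 -92.7 -91.6] [-37.  43.]
120 3872 [-94.5 -89.3 -88.4] [-43.  49.]
130 6018 [-93.9 -88.1 -87.7] [-49.  55.]
140 7472 [-93.7 -88.  -87.4] [-55.  61.]
150 10037 [-94.2 -85.9 -85. ] [-57.  64.]
```

Request:
step_arm(linear=[[0,-0.5,0],[0,-1,0],[0,-1.5,0],[0,-2,0],[0,-2,0],[0,-2,0]], yaw=[0,0,0,0,0,0], gripper=[-1,-1,-1,-1,-1,-1])

```text
clock: 14.17
eef_pos: [572.4, -27.6, 83.9]
tool_rot: [3.135, -0.001, 1.5]
force: [9.3, -1.8, 3.8]
width: 11.8
```

```bash
python3 - <<'E'
from f import *
s=state();print("tcp bed",w2b(s["eef_pos"]),s["torque"])
n="wrist";i=cams.get_image(n);fence(i);cv2.imwrite("pics/w11.png",i["frame"][:,:,::-1])
E
```

```text
t 14.17 pos [572.4 -27.6  83.9] rot [ 3.135e+00 -1.000e-03  1.500e+00] w 11.8 F [ 9.3 -1.8  3.8] q [ 0.16  0.77 -0.24  1.87  0.34  0.54  1.19]
tcp bed [-104.1639757     2.75575736] [-0.31062659 -2.08905428 -0.03035418]
fence x -76 [ 1.5  7.2 13.2]
fence x -30 [-5.1  5.6 13.1]
fence x 0 [-5.2  5.6 13.1]
fence x 66 [ 1.7  7.3 13.2]
```

Request:
step_arm(linear=[[0,-0.5,0],[0,-1,0],[0,-1.5,0],[0,-2,0],[0,-2.5,0],[0,-2.5,0],[0,-2.5,0]], yaw=[0,0,0,0,0,0,0], gripper=[-1,-1,-1,-1,-1,-1,-1])

```text
clock: 14.8
eef_pos: [570.7, -27.5, 84.2]
tool_rot: [3.133, -0.001, 1.5]
force: [10.1, -0.9, 5.1]
width: 12.5
```

```bash
python3 - <<'E'
from f import *
s=state();print("tcp bed",w2b(s["eef_pos"]),s["torque"])
n="wrist";i=cams.get_image(n);fence(i);cv2.imwrite("pics/w12.png",i["frame"][:,:,::-1]);ortho(n,i,430,560,-130,90,22,3,"pics/ortho12.png")
E
```

```text
t 14.8 pos [570.7 -27.5  84.2] rot [ 3.133e+00 -1.000e-03  1.500e+00] w 12.5 F [10.1 -0.9  5.1] q [ 0.15  0.76 -0.24  1.88  0.34  0.53  1.19]
tcp bed [-102.48736094    2.76972062] [-0.33965906 -2.37109113  0.04537581]
fence x -76 [ 2.9  8.2 14.1]
fence x -30 [-5.2  6.2 14. ]
fence x 0 [-5.3  6.2 14.1]
fence x 66 [ 3.   8.3 14.1]
```

View pics/ortho12.png

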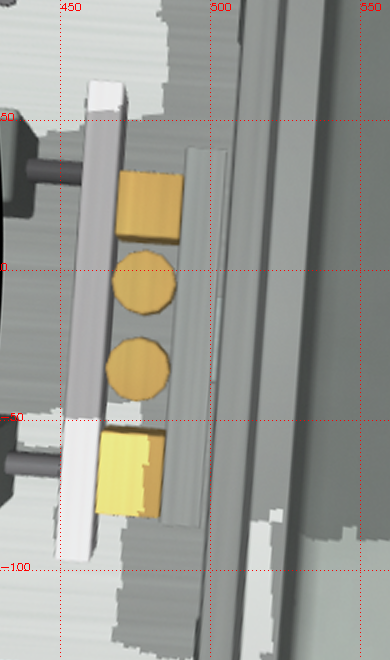

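Request:
step_arm(linear=[[0,0.5,0],[0,1,0],[0,1.5,0],[0,2,0],[0,2.5,0],[0,3,0],[0,3.5,0],[0,4,0]], yaw=[0,0,0,0,0,0,0,0], gripper=[-1,-1,-1,-1,-1,-1,-1,-1])

```text
clock: 15.52
eef_pos: [571.5, -27.5, 83.1]
tool_rot: [3.14, -0.0, 1.5]
force: [5.5, -0.1, 3.9]
width: 12.1
```

Request:
step_arm(linear=[[0,0.5,0],[0,1,0],[0,1.5,0],[0,2,0],[0,2.5,0],[0,3,0],[0,3.5,0],[0,4,0]], yaw=[0,0,0,0,0,0,0,0], gripper=[-1,-1,-1,-1,-1,-1,-1,-1])

```text
clock: 16.18
eef_pos: [572.0, -27.6, 82.9]
tool_rot: [-3.136, 0.001, 1.5]
force: [-0.5, 0.2, 8.9]
width: 12.3
```

```bash
python3 - <<'E'
from f import *
s=state();print("tcp bed",w2b(s["eef_pos"]),s["torque"])
n="wrist";i=cams.get_image(n);fence(i);cv2.imwrite("pics/w13.png",i["frame"][:,:,::-1]);ortho(n,i,430,560,-130,90,22,3,"pics/ortho13.png")
E
```

```text
t 16.18 pos [572.  -27.6  82.9] rot [-3.136e+00  1.000e-03  1.500e+00] w 12.3 F [-0.5  0.2  8.9] q [ 0.16  0.77 -0.25  1.86  0.33  0.55  1.19]
tcp bed [-103.80336983    2.77980225] [0.11781808 0.18550855 0.02551788]
fence x -76 [ 3.   8.4 14.2]
fence x -30 [-5.3  6.3 14.1]
fence x 0 [-5.2  6.4 14.2]
fence x 66 [ 3.   8.4 14.3]
```

View pics/ortho13.png

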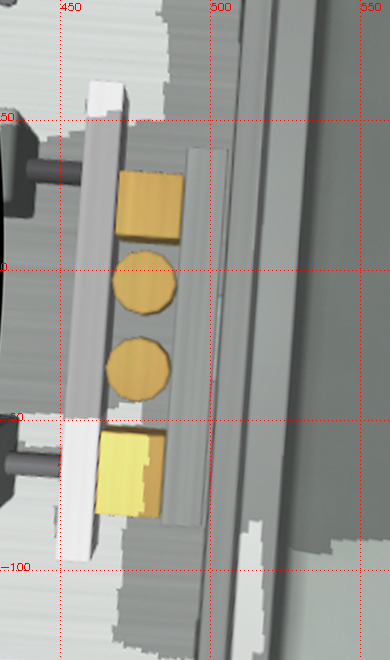

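Request:
step_arm(linear=[[0,0.2,-0.2],[0,0.4,-0.4],[0,0.6,-0.6],[0,0.8,-0.6],[0,1.0,-0.6]], yaw=[0,0,0,0,0], gripper=[-1,-1,-1,-1,-1])

```text
clock: 16.65
eef_pos: [574.0, -27.7, 83.0]
tool_rot: [-3.138, 0.0, 1.5]
force: [1.3, 0.7, 2.2]
width: 11.8
```

```bash
python3 - <<'E'
from f import *
s=state();print("tcp bed",w2b(s["eef_pos"]),s["torque"])
n="wrist";i=cams.get_image(n);fence(i)
E
```

```text
t 16.65 pos [574.  -27.7  83. ] rot [-3.138  0.     1.5  ] w 11.8 F [1.3 0.7 2.2] q [ 0.16  0.77 -0.25  1.86  0.33  0.55  1.19]
tcp bed [-105.79649918    2.81784509] [ 0.09103992 -0.12844312  0.06769886]
fence x -76 [ 0.8  6.4 12.2]
fence x -30 [-5.4  4.8 12. ]
fence x 0 [-5.2  4.9 12.1]
fence x 66 [ 0.9  6.5 12.2]
```

Request:
step_arm(linear=[[0,0.25,0],[0,0.5,0],[0,0.75,0],[0,1.0,0],[0,1.25,0],[0,1.5,0],[0,1.75,0],[0,2,0]], yaw=[0,0,0,0,0,0,0,0], gripper=[-1,-1,-1,-1,-1,-1,-1,-1])

```text
clock: 17.37
eef_pos: [577.6, -28.2, 83.5]
tool_rot: [-3.141, 0.0, 1.5]
force: [-0.2, -1.0, -2.4]
width: 12.2
```

```bash
python3 - <<'E'
from f import *
s=state();print("tcp bed",w2b(s["eef_pos"]),s["torque"])
n="wrist";i=cams.get_image(n);fence(i);ortho(n,i,430,560,-130,90,22,3,"pics/ortho14.png")
E
```

```text
t 17.37 pos [577.6 -28.2  83.5] rot [-3.141  0.     1.5  ] w 12.2 F [-0.2 -1.  -2.4] q [ 0.16  0.78 -0.25  1.85  0.33  0.56  1.19]
tcp bed [-109.36946847    2.98195731] [-0.02168779 -0.06547289  0.03640909]
fence x -76 [-0.2  5.2 11. ]
fence x -30 [-5.3  4.1 11. ]
fence x 0 [-5.2  4.2 11. ]
fence x 66 [-0.1  5.4 11.1]
```

View pics/ortho14.png

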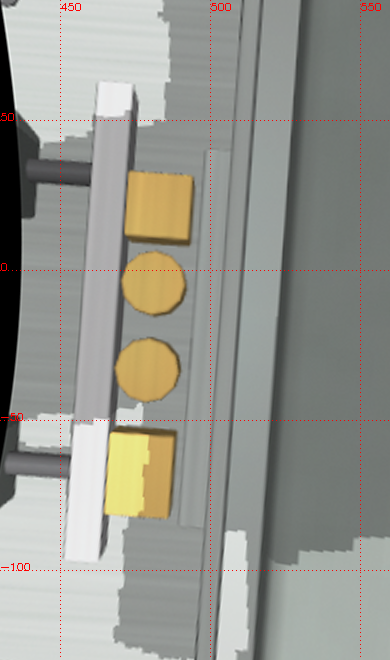

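Request:
step_arm(linear=[[0,2,0],[0,6,0],[0,12,0],[0,19,0],[0,27,0],[0,35,0],[0,43,0],[0,50,0]], yaw=[0,0,0,0,0,0,0,0], gripper=[-1,-1,-1,-1,-1,-1,-1,-1])

```text
clock: 18.08
eef_pos: [628.6, -31.6, 83.6]
tool_rot: [3.141, -0.0, 1.5]
force: [0.1, 0.4, -1.5]
width: 12.2
```

Request:
step_arm(linear=[[0,8,0],[0,16,0],[0,24,0],[0,32,0],[0,40,0],[0,47,0],[0,50,0],[0,50,0]], yaw=[0,0,0,0,0,0,0,0], gripper=[-1,-1,-1,-1,-1,-1,-1,-1])

```text
clock: 18.75
eef_pos: [678.3, -35.1, 83.6]
tool_rot: [3.141, -0.0, 1.5]
force: [0.7, 0.2, -2.1]
width: 12.2
```

```bash
python3 - <<'E'
from f import *
s=state();print("tcp bed",w2b(s["eef_pos"]),s["torque"])
n="wrist";i=cams.get_image(n);cv2.imwrite("pics/w15.png",i["frame"][:,:,::-1])
C,F,L,h,m=se_pose(i,s);print(np.percentile(h[m],[2,50,98]))
A=np.stack([F[m],L[m],np.ones(m.sum())],-1);print(np.linalg.lstsq(A,h[m],rcond=None)[0])
for a in(44,50,56,66,72,78): 
  k=(abs(F-a)<2.5)&(abs(L)<11);print(a,np.median(C[k][:,2]).round(1))
E
```

```text
t 18.75 pos [678.3 -35.1  83.6] rot [ 3.141 -0.     1.5  ] w 12.2 F [ 0.7  0.2 -2.1] q [ 0.16  0.88 -0.27  1.55  0.31  0.75  1.26]
tcp bed [-210.34643641    2.77108376] [-0.02697622 -0.13113914  0.01093836]
[-77.25428028 -75.32867172 -64.92212597]
[-1.69759499e-01 -4.48292137e-04 -5.83185293e+01]
44 15.8
50 15.8
56 15.8
66 15.7
72 17.6
78 17.7
```

View pics/w15.png

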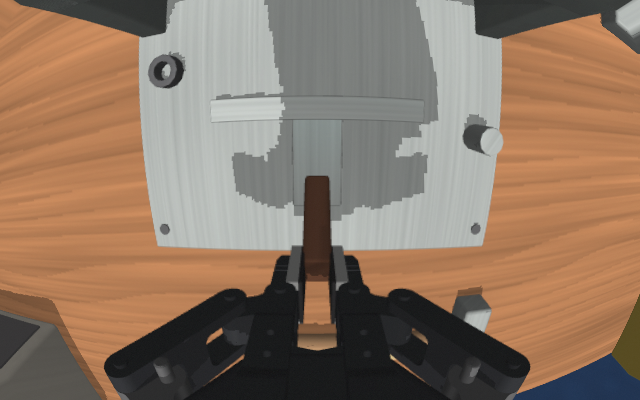

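Request:
step_arm(linear=[[0,0,0.3],[0,0,0.5],[0,0,0.5]], yaw=[0,0,0], gripper=[-1,-1,-1])

```text
clock: 19.05
eef_pos: [677.1, -35.0, 83.3]
tool_rot: [-3.142, -0.0, 1.5]
force: [0.7, 0.7, -0.7]
width: 12.4
```

Request:
step_arm(linear=[[0,0,0],[0,0,0],[0,0,0],[0,0,0],[0,0,0],[0,0,0],[0,0,0],[0,0,0]], yaw=[0,0,0,0,0,0,0,0], gripper=[1,1,1,1,1,1,1,1])

```text
clock: 19.72
eef_pos: [677.3, -35.1, 83.1]
tool_rot: [-3.142, -0.0, 1.5]
force: [0.3, -0.1, 0.2]
width: 85.3
```

Request:
step_arm(linear=[[0,0,-5],[0,0,-15],[0,0,-30],[0,0,-55],[0,0,-85],[0,0,-115],[0,0,-135],[0,0,-140]], yaw=[0,0,0,0,0,0,0,0], gripper=[1,1,1,1,1,1,1,1])

```text
clock: 20.38
eef_pos: [679.8, -34.8, 228.8]
tool_rot: [3.133, -0.001, 1.5]
force: [0.4, 0.1, 0.7]
width: 85.4
```

Request:
step_arm(linear=[[0,-20,-20],[0,-50,-40],[0,-80,-50],[0,-110,-50],[0,-130,-50],[0,-140,-50],[0,-140,-50]], yaw=[0,0,0,0,0,0,0], gripper=[1,1,1,1,1,1,1])

```text
clock: 20.97
eef_pos: [535.0, -25.2, 273.4]
tool_rot: [-3.14, 0.001, 1.5]
force: [-0.3, -0.6, -0.4]
width: 85.4
```

```bash
python3 - <<'E'
from f import *
s=state()
n="wrist";i=cams.get_image(n);cv2.imwrite("pics/w16.png",i["frame"][:,:,::-1]);ortho(n,i,430,690,-130,90,22,3,"pics/ortho16.png");fence(i)
C=cloud(n,i);f=i["frame"].astype(int);sat=f[...,0]-f[...,2]
b=w2b(C);m=(sat>50)&(C[...,2]>17)&(C[...,2]<26)&(abs(b[...,1])<80)&(b[...,0]>-50)&(b[...,0]<10)
k,l,st,ce=cv2.connectedComponentsWithStats(m.astype(np.uint8))
for j in range(1,k):
    if st[j,4]>50:
        r=cv2.minAreaRect(b[l==j].astype(np.float32));print(st[j,4],[np.round(a,1) for a in r],"front",np.percentile(b[l==j][:,0],99).round(1))
n="scene";i=cams.get_image(n);cv2.imwrite("pics/s16.png",i["frame"][:,:,::-1])
E
```

```text
t 20.97 pos [535.  -25.2 273.4] rot [-3.14e+00  1.00e-03  1.50e+00] w 85.4 F [-0.3 -0.6 -0.4] q [ 0.24  0.46 -0.36  1.81  0.2   0.91  1.29]
fence x -76 [ 0.   5.9 11.4]
fence x -30 [-5.   4.7 11.7]
fence x 0 [-5.   4.6 11.7]
fence x 66 [ 0.8  5.8 11.7]
415 [array([-11.2,  50.1]), array([27.9, 20.7]), np.float64(88.7)] front -0.8
239 [array([-11.1,  15.6]), array([19.3, 20.2]), np.float64(0.1)] front -1.5
236 [array([-10.9, -14. ]), array([19.4, 19.5]), np.float64(46.3)] front -1.4
323 [array([-11.3, -40.3]), array([20.7, 20.7]), np.float64(0.9)] front -0.9
```

View pics/w16.png

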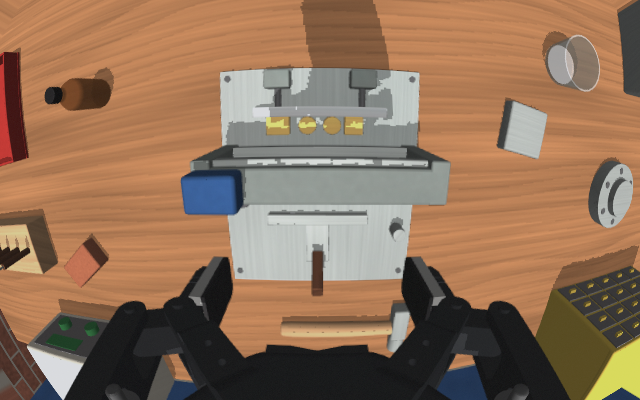

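View pics/ortho16.png

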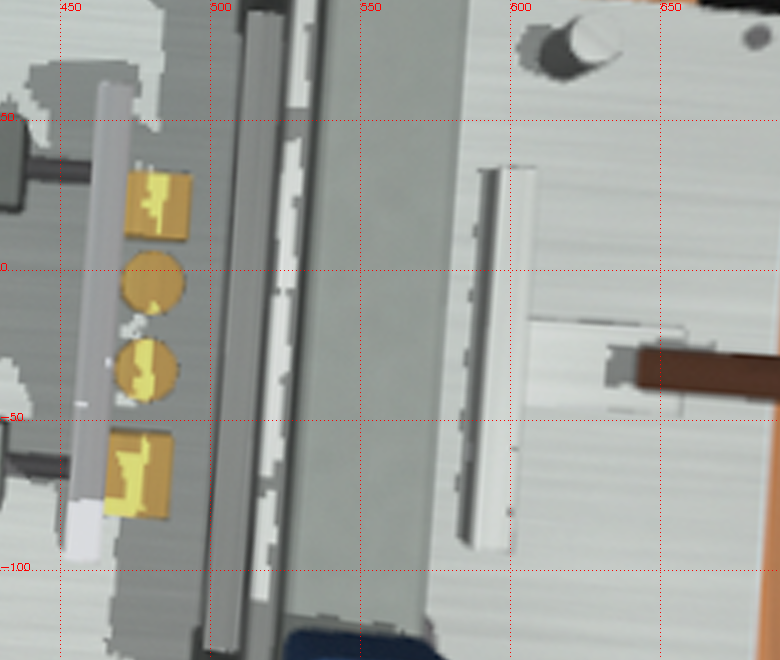

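View pics/s16.png

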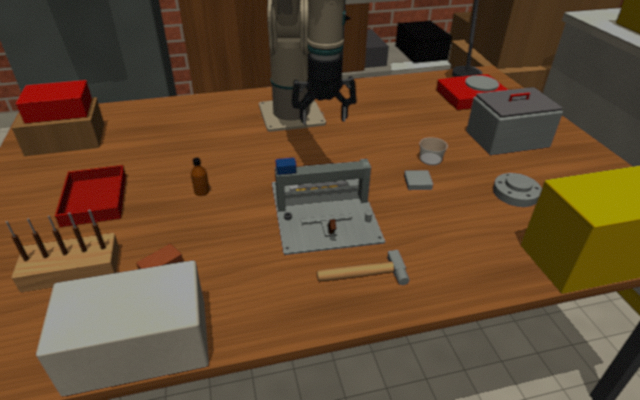

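```bash
python3 -c "
from cell import ctrl;print(ctrl.finish_job(),ctrl.read_state()['clock'])"
```

```text
the job is handed in; nothing more can be done
the job is handed in; nothing more can be done
```

I handed the job in at about 21 s of robot time. The four blanks rest in one row against the fence. The straightedge lies flat and released on the bed, with its front edge about 80 mm behind the bar.

- **Grasp:** I could not tilt the gripper with this interface, so I gripped the top of the leaning handle instead. That carried the gripper's body about 7 mm above the gantry beam by calculation. The wrist camera's depth readings put the fingers about 11 mm behind the beam. The forces showed no sign of contact with it.
- **Push:** I set the edge down behind the blanks, squared to the bed within about 0.2 degrees. I pushed the row under the bar until the fence gave about 3 mm, the same at both ends. The reading at full push was about 10 N.
- **Easing back:** At first the straightedge stuck to the bed and the fence stayed pushed in. I lifted it about 0.6 mm and the fence came back. It was out to about 1 mm within the first five small steps, then went slowly to 0.

**Last checks:**
- The blank centres read 10.9 to 11.3 mm from the fence's resting face, against an ideal of 11.
- The fence is back at 0, within the 1 mm or so the readings allow.
- The square and the oblong are turned about 1 degree or less.
- Both the collet nut and the setting pin look unmoved in the last pictures. I did not measure them again.
- The gripper is open and well clear.
- No final check disagreed.

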